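Line up the coffee-corner things by height

TASK

Set out the coffee corner on the wooden plank with the four cork coasters: tea light, upturned espresso cup, tamper and spice jar, one in the middle of each coaster, in order of height, so that the shortest is on the end coaster beside which the round wooden salt pot stands and the tallest is at the other end. Stand each the way up it is now, and leave the salt pot where it is.

Things in the scene. Friction and masses are not known exactly. Their poses are not given: they have to be found in the camera images.
- tea_light_candle: tea light: a small round candle, green wax in a low grey metal cup, 38 mm across, 15 mm high, about 15 g, loose on the worktop. Origin at the centre of its underside, z up.
- cup: white espresso cup, loose, upside down (foot up): 50 mm high, bowl 61 mm across low down (to 26 mm high), about 54 at the top, and a handle. Origin: centre of the 61 x 86 mm outline with handle, at the underside; z up; the handle points along -y (12 mm thick, up to 35 mm high, end 43 mm from the origin); bowl axis 12 mm to +y. Its sides along x are free for a grip across the bowl.
- cup_bowl (a point): the centre of the cup's round bowl at the underside (12 mm along +y from the origin of the cup), the point that belongs in the middle of the coaster
- coffee_tamper: coffee tamper, loose: round metal foot 57 mm across and 26 mm high with an upright round dark wooden handle, 32 mm across at most, above it; 82 mm high in all, about 0.3 kg. Origin at the centre of its underside, z up.
- spice_jar: spice jar, loose: slim upright cylinder 41 mm across, 105 mm high with its dark cap (the top 20 mm, 40 mm across), about 0.11 kg. Origin at the centre of its underside, z up.
- coaster_1: cork coaster at the right-hand end (as seen from the robot) of the row; thin round cork disc, 76 mm across, 4 mm thick, fixed on the plank, its top 16 mm above the worktop. Origin at the centre of its underside, z up. The four coasters stand in a straight row, 85 mm apart centre to centre, numbered from right to left, on a fixed dark wooden plank 350 x 92 mm, 12 mm thick.
- coaster_2: second cork coaster from the right; thin round cork disc, 76 mm across, 4 mm thick, fixed on the plank, its top 16 mm above the worktop. Origin at the centre of its underside, z up. 
- coaster_3: third cork coaster from the right; thin round cork disc, 76 mm across, 4 mm thick, fixed on the plank, its top 16 mm above the worktop. Origin at the centre of its underside, z up. 
- coaster_4: cork coaster at the left-hand end of the row; thin round cork disc, 76 mm across, 4 mm thick, fixed on the plank, its top 16 mm above the worktop. Origin at the centre of its underside, z up. 
- salt_pot: open turned wooden salt pot, 73 mm across, 35 mm high, loose on the worktop just behind one end of the plank (the far side from the robot), its centre 100 mm from that end coaster's centre. It marks the end for the shortest thing. (A garlic bulb, 56 mm wide and high, stands likewise at the other end.) Origin at the centre of its underside, z up.
Things that resemble listed ones, but are neither listed nor needed, are in the scene too. Leave any turquoise look-alike of the spice_jar alone.

How it is judged:
At the end, for the whole second after the job is handed in: From the salt pot's end: tea light, cup, tamper, spice jar, each standing on its coaster, its centre (the cup's bowl centre) within 15 mm of the coaster's centre, its z axis within 0.12 rad of vertical, released and at rest (((horizontal distance between salt_pot and coaster_1 below 0.17 m and horizontal distance between tea_light_candle and coaster_1 below 0.015 m and z of tea_light_candle in the frame of coaster_1 between 0.001 and 0.008 m and angle between each of tea_light_candle, cup, coffee_tamper, spice_jar's own z axis and vertical below 0.12 rad and horizontal distance between cup_bowl and coaster_2 below 0.015 m and z of cup_bowl in the frame of coaster_2 between 0.001 and 0.008 m and horizontal distance between coffee_tamper and coaster_3 below 0.015 m and z of coffee_tamper in the frame of coaster_3 between 0.001 and 0.008 m and horizontal distance between spice_jar and coaster_4 below 0.015 m and z of spice_jar in the frame of coaster_4 between 0.001 and 0.008 m) or (horizontal distance between salt_pot and coaster_4 below 0.17 m and horizontal distance between tea_light_candle and coaster_4 below 0.015 m and z of tea_light_candle in the frame of coaster_4 between 0.001 and 0.008 m and angle between each of tea_light_candle, cup, coffee_tamper, spice_jar's own z axis and vertical below 0.12 rad and horizontal distance between cup_bowl and coaster_3 below 0.015 m and z of cup_bowl in the frame of coaster_3 between 0.001 and 0.008 m and horizontal distance between coffee_tamper and coaster_2 below 0.015 m and z of coffee_tamper in the frame of coaster_2 between 0.001 and 0.008 m and horizontal distance between spice_jar and coaster_1 below 0.015 m and z of spice_jar in the frame of coaster_1 between 0.001 and 0.008 m)) and linear speed of each of tea_light_candle, cup, coffee_tamper, spice_jar below 0.02 m/s and contact force between each of tea_light_candle, cup, coffee_tamper, spice_jar and the fingers below 0.05 N); the robot touches nothing.
It fails at once if the salt pot is moved more than 20 mm (distance of salt_pot from where it was at the start of the episode above 0.02 m).
It also fails if it takes over 102 s, if anything falls off the work surface, if the arm or the gripper's body presses on something with over 40 N, if the wrist force passes 120 N, or if a joint passes its speed limit or range.

ROBOT

A 7-joint arm with a two-finger parallel gripper is mounted at the origin on a cart in front of the work surface, level with it; the furniture and walls round the work are solid. World frame = base frame: x ahead of the robot, y to its left, z up, the work surface at z = 0. Lengths are in m, angles in rad, forces in N, time in s.
With the tool pointing down it reaches from about 0.425 to 0.875 m from the base axis. Payload 8.4 kg.
Tool frame: the origin (TCP) lies at the centre of the arm's flange, where the gripper is bolted on; the fingertips stand 173 mm ahead of it and the grasp point (between the pads) lies tcp_to_grasp ahead of it (tcp_to_grasp is the distance from the TCP to the grasp point, in m); z points along the fingers, y is the line along which they close (so a half turn about z gives the same grasp; the last joint's range is limited). The gripper opens to 85 mm and grips with 20 to 120 N. Pads are 22 mm wide; open, the fingers measure 114 mm over their backs; the gripper's body (76 mm by 85 mm) begins 54 mm behind the grasp point. The pads swing forward as they close: fully open they stand 13 mm farther back than shut.
Start: joints at [1.016, 0.333, 0.04, 1.465, -0.013, 1.343, -0.059], TCP at [0.286, -0.584, 0.405] pointing down, gripper open.
Joint ranges: [-2.58, 2.58], [-0.38, 2.09], [-1.3, 1.39], [0.25, 2.4], [-1.5, 4.64], [0.08, 2.09], [-2.65, 2.65]. Speed limits (rad/s): [2.22, 2.22, 2.79, 2.79, 3.14, 3.14, 3.14].

INTERFACE

Orientations are given as a rotation vector (axis times angle).
In Python, from plant import * gives the robot as it stands.
- The arm moves only by the tool arm_command, never from a script. Its argument "commands" is a list of rows, each an object with "travel": the shift along the tool's x, y, z in m, a list of three; "roll": the turn about the tool's z in rad; "grip": the finger opening in m, from 0 to 0.0854. A call has 1 to 20 rows; each row shifts and turns the commanded pose from where the row before left it, along the tool's axes as they then stand; what a row does not reach is not made up. A row lasts 1/10 s, in which the tool goes at most 50 mm and 8.59 degrees, less where a joint would pass 70% of its speed; a pose out of reach is approached as far as the arm can. A call is refused whole if a number of a shift passes 0.05 or a number of a turn 0.15, either way. A call with a gripper value outside its range is refused whole. The fingers move at their own pace and stop on an object; "squeeze" is the grip in N (left out, the last holds). Time passes only in rows, so rows that do not move let the fingers close. It gives the time, the measured TCP pose, the force, the opening and the grip force at its end, in the units of the state.
- get_state(): the state, without advancing time (a new reading comes with each control period).
- grab_frame(name): name is "scene" or "top" or "wrist"; returns the picture (480x640x3 uint8, blue, green, red); there is no depth.
- camera_model(name): a dict with "K" (3x3 intrinsics, pixels), "rvec" (rotation vector, rad) and "tvec" (3), from world to camera coordinates, as OpenCV has them. Camera axes: x right, y down, z forward; pixel columns grow to the right and rows downward; lengths in m; the calibration is good to about 2 mm. A picture is of the moment at which its call begins: read the wrist's pose just before it. camera_model takes no time and is no camera call; for the wrist camera it gives the pose at the moment of the call.
- hand_in(): hands the job in; it is judged then, once.
The state is a dict: "clock": time; "joint_positions": joint angles; "dq": joint speeds; "joint_efforts": joint torques, N m; "tool_pos": TCP position; "eef_rot": TCP orientation; "ft_force": force on the tool from outside, world axes, zero at the start; "torque": the same for the moment, N m; "finger_gap": finger opening in m; "finger_force": force on a finger pad.
Only numpy, scipy, OpenCV 4.12 (cv2) and the standard library are available. Lean on these libraries where they do the work, as an engineer would, in place of code of your own. Each camera call takes 0.05 s, during which the arm holds its last target. There are 200 camera calls.

## Working session

There is one attempt and no reset: what is moved stays moved. The work goes in short steps, Python scripts to look and compute and a tool call to move; the robot and the scene stay as the last step left them, time stands still between calls to the robot, and variables do not carry over. Pictures are saved under pics/ and viewed, at most 14 in all, crops included, and the job is handed in when it is done.

Besides the shell and the picture viewer there is one more tool, called after "Call:" by a JSON object that holds its "fn" and its "kwargs", one argument or row to a line. arm_command: Moves the arm, as the interface text tells. Its arguments: {"type":"object","properties":{"commands":{"type":"array","items":{"type":"object","properties":{"travel":{"type":"array","items":{"type":"number"}},"roll":{"type":"number"},"grip":{"type":"number"}}}},"squeeze":{"type":"number"}},"required":["commands"]}

```bash
ls; mkdir -p pics; python3 - <<'E'
from plant import *
import cv2
s=get_state()
print(s['clock'],s['tool_pos'],s['eef_rot'],s['finger_gap'])
import plant
print([k for k in dir(plant) if not k.startswith('_')])
for n in('top','scene'):
    f=grab_frame(n); cv2.imwrite(f'pics/{n}0.png',f); m=camera_model(n); print(n,m)
E
```

```text
pics
0.0 [ 0.28603895 -0.58349994  0.40379808] [-3.05886778e+00 -7.09379025e-01  7.18012944e-04] 0.08556029595506036
['Unreachable', 'camera_model', 'get_state', 'grab_frame', 'hand_in', 'tcp_to_grasp']
top {'K': array([[584.45021074,   0.        , 316.2411793 ],
       [  0.        , 584.45021074, 236.76085766],
       [  0.        ,   0.        ,   1.        ]]), 'rvec': array([ 2.16212928, -2.09633947,  0.23587379]), 'tvec': array([0.15827132, 0.57428895, 0.9944577 ])}
scene {'K': array([[433.18449732,   0.        , 315.13098008],
       [  0.        , 433.18449732, 238.77326374],
       [  0.        ,   0.        ,   1.        ]]), 'rvec': array([ 1.11879009, -2.47089815,  0.89454609]), 'tvec': array([0.5024441 , 0.25872104, 0.6755531 ])}
```

View pics/top0.png

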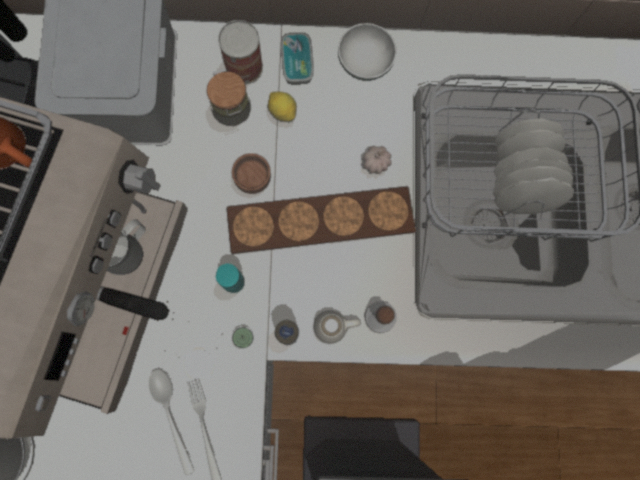

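View pics/scene0.png

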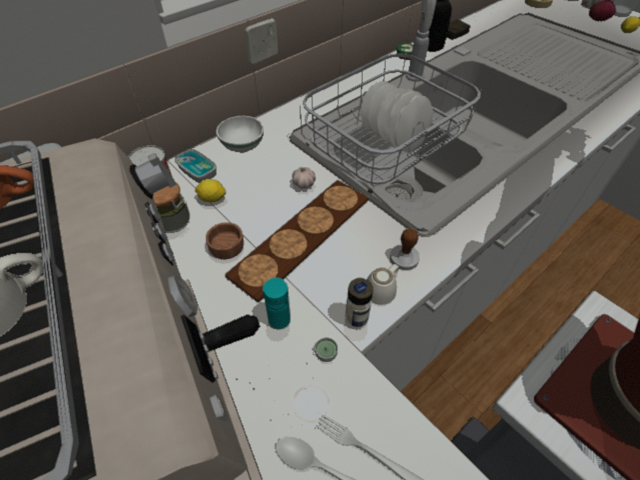

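The top view shows the salt pot (251,173) at the left-hand end, so coaster_4 (253,225) gets the tea light. The cup goes on 298,220, the tamper on 343,215 and the jar on 388,210.

Candidates:
- Tea light: green (242,337).
- Jar: dark-capped (287,330), not the turquoise look-alike (229,277). The jars at (228,95) and (240,45) are bigger.
- Cup: (331,325); the cup at about (125,250) is on the stove machine.
- Tamper: (382,317).

I'll check these in one close crop.

```bash
python3 - <<'E'
import cv2
f=cv2.imread('pics/top0.png')[290:365,215:415]
cv2.imwrite('pics/c1.png',cv2.resize(f,None,fx=4,fy=4,interpolation=cv2.INTER_CUBIC))
E
cat > h.py <<'E'
import numpy as np,cv2
from plant import *
def world(name,uv,z,m=None):
    m=m or camera_model(name); R=cv2.Rodrigues(m['rvec'])[0]; c=-R.T@m['tvec']
    uv=np.array(uv,float).reshape(-1,2)
    d=(R.T@np.linalg.inv(m['K'])@np.c_[uv,np.ones(len(uv))].T).T
    return c+d*((z-c[2])/d[:,2])[:,None]
def px(name,P,m=None):
    m=m or camera_model(name)
    return cv2.projectPoints(np.array(P,float).reshape(-1,1,3),m['rvec'],m['tvec'],m['K'],None)[0].reshape(-1,2)
E
python3 - <<'E'
from h import *
np.set_printoptions(precision=4,suppress=True)
print(tcp_to_grasp() if callable(tcp_to_grasp) else tcp_to_grasp)
print('coasters4..1',world('top',[(253,225.5),(298.5,220.5),(343.5,215.5),(388.5,210.5)],.016)[:,:2])
print('salt',world('top',(251,173),.035),'tea',world('top',(242.5,336.5),.015),'tampfoot',world('top',(380,318),.02),'tamptop',world('top',(386,314.5),.08))
print('cup',world('top',(331,325),.05),'jar',world('top',(287,328),.105), 'turq',world('top',(228,276),.1))
s=get_state();print(cv2.Rodrigues(s['eef_rot'])[0])
E
```

```text
0.1547
coasters4..1 [[0.5941 0.2934]
 [0.6066 0.2091]
 [0.6191 0.1251]
 [0.6317 0.0404]]
salt [[0.6898 0.3004 0.035 ]] tea [[0.39   0.3023 0.015 ]] tampfoot [[0.43   0.0556 0.02  ]] tamptop [[0.4326 0.0534 0.08  ]]
cup [[0.4134 0.1456 0.05  ]] jar [[0.4038 0.221  0.105 ]] turq [[0.4876 0.3237 0.1   ]]
[[ 0.8979  0.4402 -0.0008]
 [ 0.4402 -0.8979  0.0013]
 [-0.0001 -0.0015 -1.    ]]
```

View pics/c1.png

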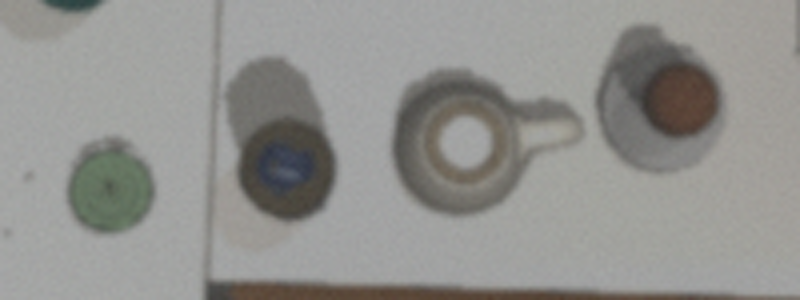

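The crop shows tea light (111,190), jar cap (287,169), cup foot (466,142) with the handle pointing right, and tamper top (681,100) with its foot at (660,115). The choices are confirmed. First move: turn the tool to heading 10° and swing toward the jar.

Call:
{"fn": "arm_command", "kwargs": {
  "commands": [
    {"roll": -0.143, "grip": 0.0854},
    {"roll": -0.143},
    {"roll": -0.143},
    {"roll": -0.143},
    {"roll": -0.143},
    {"roll": -0.143},
    {"roll": -0.143},
    {"roll": -0.143},
    {"roll": -0.143},
    {"travel": [0.038, 0.0285, 0]},
    {"travel": [0.038, 0.0285, 0]},
    {"travel": [0.038, 0.0285, 0]},
    {"travel": [0.038, 0.0285, 0]},
    {"travel": [0.038, 0.0285, 0]},
    {"travel": [0.038, 0.0285, 0]},
    {"travel": [0.038, 0.0285, 0]},
    {"travel": [0.038, 0.0285, 0]},
    {"travel": [0.038, 0.0285, 0]}
  ]
}}

```text
invalid input at $.commands[0]: expected keys travel, roll, grip
```

Call:
{"fn": "arm_command", "kwargs": {
  "commands": [
    {"travel": [0.043, 0.004, 0]},
    {"travel": [0.043, 0.004, 0]},
    {"travel": [0.043, 0.004, 0]},
    {"travel": [0.043, 0.004, 0]},
    {"travel": [0.043, 0.004, 0]},
    {"travel": [0.043, 0.004, 0]},
    {"travel": [0.043, 0.004, 0]},
    {"travel": [0.043, 0.004, 0]},
    {},
    {}
  ]
}}

```text
invalid input at $.commands[0]: expected keys travel, roll, grip
```

```bash
cat >> h.py <<'E'
np.set_printoptions(precision=4,suppress=True)
def go(x,y,z,off=(0,0)):
    s=get_state(); R=cv2.Rodrigues(s['eef_rot'])[0]
    d=np.array([x,y,z])-s['tool_pos']
    print('pos',s['tool_pos'],'heading',np.degrees(np.arctan2(R[1,1],R[0,1])),'tz',R[:,2],'tool shift to',(x,y,z),R.T@d,'t',s['clock'])
E
python3 - <<'E'
from h import *
s=get_state(); print(s['joint_positions'],s['ft_force'])
j=world('top',(286.4,331.8),.105)[0]; print(j)
for n,uv,z in(('tea',(242.4,337.1),.015),('cup',(331.1,325.1),.05),('cupbowl',(329,326.5),.015),('tamptop',(384.9,314.6),.082),('tampfoot',(379.6,318.4),.013)): print(n,world('top',uv,z))
m=camera_model('wrist'); f=grab_frame('wrist'); cv2.imwrite('pics/w1.png',f)
print(px('wrist',j,m), px('wrist',[.413,.146,.05],m))
go(j[0],j[1],.3)
E
```

```text
[ 1.0158  0.3339  0.0399  1.4662 -0.0134  1.3433 -0.0585] [-0.909  -0.214  -0.5247]
[0.3976 0.2218 0.105 ]
tea [[0.3889 0.3024 0.015 ]]
cup [[0.4133 0.1454 0.05  ]]
cupbowl [[0.4123 0.1473 0.015 ]]
tamptop [[0.4322 0.0556 0.082 ]]
tampfoot [[0.4297 0.0554 0.013 ]]
[[-1417.8436  -897.6109]] [[-769.3614 -560.1332]]
pos [ 0.2861 -0.5835  0.404 ] heading -63.885530034146704 tz [-0.0006  0.0011 -1.    ] tool shift to (np.float64(0.39756972983529665), np.float64(0.221783321642217), 0.3) [ 0.4546 -0.6739  0.1049] t 0.15
```

View pics/w1.png

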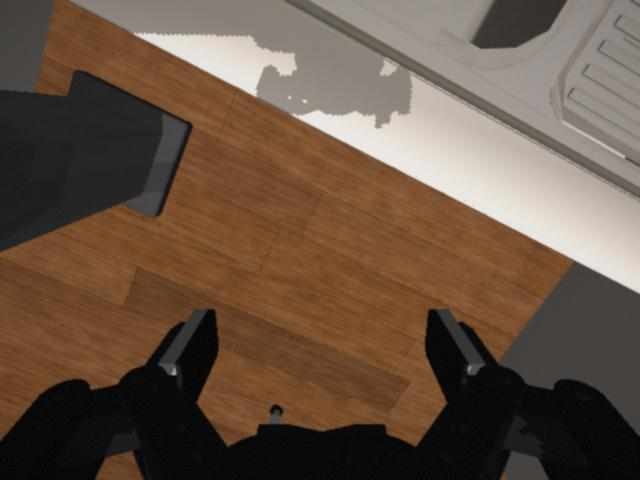

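The wrist picture shows only the floor and fingers, because the arm had not moved: every row needs all three keys. Resending.

Call:
{"fn": "arm_command", "kwargs": {
  "commands": [
    {"travel": [0, 0, 0], "roll": -0.143, "grip": 0.0854},
    {"travel": [0, 0, 0], "roll": -0.143, "grip": 0.0854},
    {"travel": [0, 0, 0], "roll": -0.143, "grip": 0.0854},
    {"travel": [0, 0, 0], "roll": -0.143, "grip": 0.0854},
    {"travel": [0, 0, 0], "roll": -0.143, "grip": 0.0854},
    {"travel": [0, 0, 0], "roll": -0.143, "grip": 0.0854},
    {"travel": [0, 0, 0], "roll": -0.143, "grip": 0.0854},
    {"travel": [0, 0, 0], "roll": -0.143, "grip": 0.0854},
    {"travel": [0, 0, 0], "roll": -0.143, "grip": 0.0854},
    {"travel": [0.038, 0.0285, 0], "roll": 0, "grip": 0.0854},
    {"travel": [0.038, 0.0285, 0], "roll": 0, "grip": 0.0854},
    {"travel": [0.038, 0.0285, 0], "roll": 0, "grip": 0.0854},
    {"travel": [0.038, 0.0285, 0], "roll": 0, "grip": 0.0854},
    {"travel": [0.038, 0.0285, 0], "roll": 0, "grip": 0.0854},
    {"travel": [0.038, 0.0285, 0], "roll": 0, "grip": 0.0854},
    {"travel": [0.038, 0.0285, 0], "roll": 0, "grip": 0.0854},
    {"travel": [0.038, 0.0285, 0], "roll": 0, "grip": 0.0854},
    {"travel": [0.038, 0.0285, 0], "roll": 0, "grip": 0.0854}
  ]
}}

```text
clock: 1.95
tool_pos: [0.4807, -0.2009, 0.4047]
eef_rot: [2.023, 2.404, -0.0]
ft_force: [1.0, -0.2, 1.1]
finger_gap: 0.0854
finger_force: 0.0
```

Call:
{"fn": "arm_command", "kwargs": {
  "commands": [
    {"travel": [0.043, 0.004, 0], "roll": 0, "grip": 0.0854},
    {"travel": [0.043, 0.004, 0], "roll": 0, "grip": 0.0854},
    {"travel": [0.043, 0.004, 0], "roll": 0, "grip": 0.0854},
    {"travel": [0.043, 0.004, 0], "roll": 0, "grip": 0.0854},
    {"travel": [0.043, 0.004, 0], "roll": 0, "grip": 0.0854},
    {"travel": [0.043, 0.004, 0], "roll": 0, "grip": 0.0854},
    {"travel": [0.043, 0.004, 0], "roll": 0, "grip": 0.0854},
    {"travel": [0.043, 0.004, 0], "roll": 0, "grip": 0.0854},
    {"travel": [0, 0, 0], "roll": 0, "grip": 0.0854},
    {"travel": [0, 0, 0], "roll": 0, "grip": 0.0854}
  ]
}}

```text
clock: 2.95
tool_pos: [0.4527, 0.1424, 0.4046]
eef_rot: [-2.019, -2.406, 0.0]
ft_force: [-0.3, -0.9, 1.3]
finger_gap: 0.0856
finger_force: 0.0
```

```bash
python3 - <<'E'
from h import *
s=get_state(); print(s['joint_positions'],s['ft_force'])
m=camera_model('wrist'); f=grab_frame('wrist'); cv2.imwrite('pics/w1.png',f)
print(px('wrist',[[.3976,.2218,.105],[.4133,.1454,.05],[.4322,.0556,.082],[.3889,.3024,.015]],m))
go(.3976,.2218,.3)
E
```

```text
[ 0.3913  0.0146 -0.7838  1.8416  0.0107  1.29   -0.221 ] [-0.2946 -0.8832  1.2804]
[[263.1806 112.5498]
 [278.9727 204.5336]
 [282.0357 311.2843]
 [280.5722  16.2585]]
pos [0.453  0.1412 0.4045] heading 9.863604060064768 tz [-0.0004 -0.0004 -1.    ] tool shift to (0.3976, 0.2218, 0.3) [ 0.089  -0.0407  0.1045] t 3.0
```

View pics/w1.png

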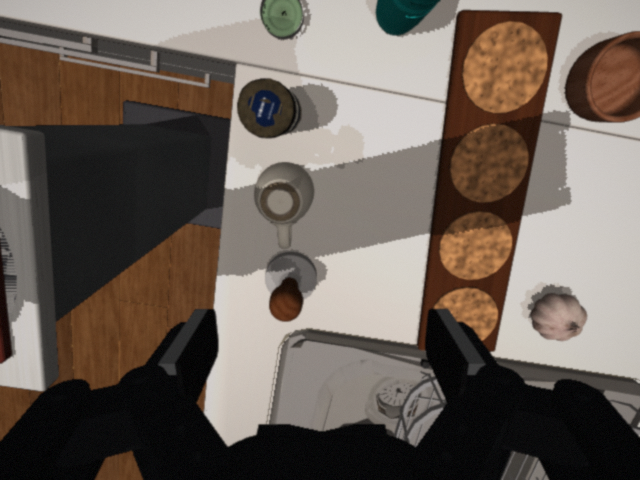

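The wrist view shows jar cap (265,108), cup foot (280,201), bowl (285,190), tamper top (287,303), foot (291,275), tea light (282,13) and coasters at (505,66), (489,162), (476,245), (465,314).

```bash
python3 - <<'E'
from h import *
for n,uv,z in(('jar',(265,108),.105),('tea',(282,13),.015),('cup',(280,201),.05),('bowl',(285,190),.013),('tamptop',(287,303),.075),('tampfoot',(291,275),.013)): print(n,world('wrist',uv,z))
print(world('wrist',[(505,66),(489,162),(476,245),(465,314)],.016))
go(.397,.223,.3)
E
```

```text
jar [[0.3989 0.2238 0.105 ]]
tea [[0.3904 0.3039 0.015 ]]
cup [[0.414  0.1476 0.05  ]]
bowl [[0.4146 0.1511 0.013 ]]
tamptop [[0.4354 0.0597 0.075 ]]
tampfoot [[0.4341 0.0604 0.013 ]]
[[0.5939 0.2969 0.016 ]
 [0.6064 0.213  0.016 ]
 [0.6198 0.1287 0.016 ]
 [0.6324 0.0482 0.016 ]]
pos [0.453  0.1412 0.4045] heading 9.863604060064768 tz [-0.0004 -0.0004 -1.    ] tool shift to (0.397, 0.223, 0.3) [ 0.0902 -0.0411  0.1045] t 3.0
```

Call:
{"fn": "arm_command", "kwargs": {
  "commands": [
    {"travel": [0.03, -0.0132, 0], "roll": 0, "grip": 0.0854},
    {"travel": [0.03, -0.0132, 0], "roll": 0, "grip": 0.0854},
    {"travel": [0.03, -0.0132, 0], "roll": 0, "grip": 0.0854},
    {"travel": [0, 0, 0.035], "roll": 0, "grip": 0.0854},
    {"travel": [0, 0, 0.035], "roll": 0, "grip": 0.0854},
    {"travel": [0, 0, 0.035], "roll": 0, "grip": 0.0854},
    {"travel": [0, 0, 0.035], "roll": 0, "grip": 0.0854},
    {"travel": [0, 0, 0.035], "roll": 0, "grip": 0.0854},
    {"travel": [0, 0, 0], "roll": 0, "grip": 0.0854},
    {"travel": [0, 0, 0], "roll": 0, "grip": 0.0854},
    {"travel": [0, 0, 0], "roll": 0, "grip": 0.035},
    {"travel": [0, 0, 0], "roll": 0, "grip": 0.035},
    {"travel": [0, 0, 0], "roll": 0, "grip": 0.035},
    {"travel": [0, 0, 0], "roll": 0, "grip": 0.035},
    {"travel": [0, 0, 0], "roll": 0, "grip": 0.035},
    {"travel": [0, 0, 0], "roll": 0, "grip": 0.035},
    {"travel": [0, 0, 0], "roll": 0, "grip": 0.035},
    {"travel": [0, 0, 0], "roll": 0, "grip": 0.035}
  ],
  "squeeze": 40
}}

```text
clock: 4.8
tool_pos: [0.3989, 0.2238, 0.2309]
eef_rot: [2.022, 2.403, 0.001]
ft_force: [-1.8, -1.6, 9.6]
finger_gap: 0.0398
finger_force: 39.2
```

```bash
python3 - <<'E'
from h import *
go(.632,.043,.32);print(get_state()['joint_positions'])
E
```

```text
pos [0.3989 0.2238 0.2309] heading 9.845973375940705 tz [ 0.0016 -0.0001 -1.    ] tool shift to (0.632, 0.043, 0.32) [-0.218   0.1989 -0.0887] t 4.8
[ 0.2156  0.2184 -0.8832  2.0765  0.211   0.9347 -0.6102]
```

Call:
{"fn": "arm_command", "kwargs": {
  "commands": [
    {"travel": [0, 0, -0.04], "roll": 0, "grip": 0.035},
    {"travel": [0, 0, -0.05], "roll": 0, "grip": 0.035},
    {"travel": [-0.0311, 0.0284, 0], "roll": 0, "grip": 0.035},
    {"travel": [-0.0311, 0.0284, 0], "roll": 0, "grip": 0.035},
    {"travel": [-0.0311, 0.0284, 0], "roll": 0, "grip": 0.035},
    {"travel": [-0.0311, 0.0284, 0], "roll": 0, "grip": 0.035},
    {"travel": [-0.0311, 0.0284, 0], "roll": 0, "grip": 0.035},
    {"travel": [-0.0311, 0.0284, 0], "roll": 0, "grip": 0.035},
    {"travel": [-0.0311, 0.0284, 0], "roll": 0, "grip": 0.035},
    {"travel": [0, 0, 0], "roll": 0, "grip": 0.035},
    {"travel": [0, 0, 0], "roll": 0, "grip": 0.035}
  ]
}}

```text
clock: 5.9
tool_pos: [0.632, 0.0422, 0.3194]
eef_rot: [-2.024, -2.402, -0.0]
ft_force: [-0.4, 0.3, -1.6]
finger_gap: 0.04
finger_force: 41.1
```

```bash
python3 - <<'E'
from h import *
f=grab_frame('scene'); g=grab_frame('wrist')
f=cv2.resize(f[130:330,300:460],None,fx=2.5,fy=2.5,interpolation=cv2.INTER_CUBIC)
g=cv2.resize(g,(400,300)); c=np.zeros((500,800,3),np.uint8); c[:,:400]=f; c[:300,400:]=g
cv2.imwrite('pics/p3.png',c)
print(world('wrist',[(505,66)],.016)); print('c1..c4 wrist px',px('wrist',[[.632,.043,.016],[.6195,.127,.016]]), 'scene',px('scene',[.632,.043,.016]))
go(.632,.043,.25)
E
```

```text
[[0.7354 0.1825 0.016 ]]
c1..c4 wrist px [[321.6859 232.5145]
 [324.828  119.164 ]] scene [[339.5689 196.1103]]
pos [0.6311 0.0441 0.32  ] heading 9.926259418242736 tz [-0.0002  0.0006 -1.    ] tool shift to (0.632, 0.043, 0.25) [-0.0013  0.0007  0.07  ] t 6.0
```

View pics/p3.png

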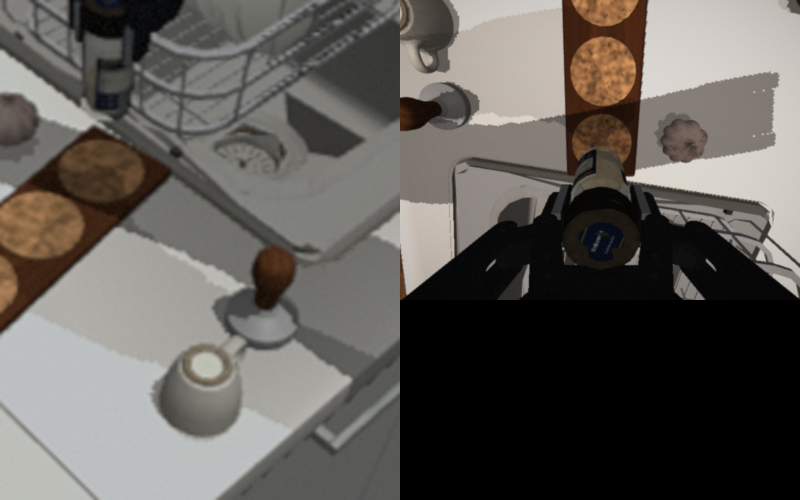

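The jar is held upright above coaster_1, and coaster_2 appears at full-frame (325,114), within about 4 mm of the estimate. Lowering and releasing.

Call:
{"fn": "arm_command", "kwargs": {
  "commands": [
    {"travel": [-0.0005, 0.0005, 0.03], "roll": 0, "grip": 0.035},
    {"travel": [0, 0, 0.025], "roll": 0, "grip": 0.035},
    {"travel": [0, 0, 0.01], "roll": 0, "grip": 0.035},
    {"travel": [0, 0, 0.007], "roll": 0, "grip": 0.035},
    {"travel": [0, 0, 0], "roll": 0, "grip": 0.035},
    {"travel": [0, 0, 0], "roll": 0, "grip": 0.035},
    {"travel": [0, 0, 0], "roll": 0, "grip": 0.046},
    {"travel": [0, 0, 0], "roll": 0, "grip": 0.052},
    {"travel": [0, 0, 0], "roll": 0, "grip": 0.06},
    {"travel": [0, 0, 0], "roll": 0, "grip": 0.07},
    {"travel": [0, 0, -0.03], "roll": 0, "grip": 0.07},
    {"travel": [0, 0, -0.05], "roll": 0, "grip": 0.07},
    {"travel": [0, 0, -0.05], "roll": 0, "grip": 0.0854},
    {"travel": [0, 0, -0.02], "roll": 0, "grip": 0.0854},
    {"travel": [0, 0, 0], "roll": 0, "grip": 0.0854}
  ]
}}

```text
clock: 7.5
tool_pos: [0.6329, 0.0432, 0.402]
eef_rot: [2.02, 2.4, 0.007]
ft_force: [0.2, 0.2, 0.2]
finger_gap: 0.0854
finger_force: 0.0
```

```bash
python3 - <<'E'
from h import *
print(px('top',[[.632,.044,.121],[.632,.044,.016]]))
go(.433,.058,.3); go(.433,.058,.213)
E
```

```text
[[395.5605 195.6084]
 [386.598  210.2828]]
pos [0.6329 0.0432 0.402 ] heading 9.849200598536715 tz [ 0.0063  0.0002 -1.    ] tool shift to (0.433, 0.058, 0.3) [ 0.0489 -0.195   0.1007] t 7.5
pos [0.6329 0.0432 0.402 ] heading 9.849200598536715 tz [ 0.0063  0.0002 -1.    ] tool shift to (0.433, 0.058, 0.213) [ 0.0489 -0.1956  0.1877] t 7.5
```

Call:
{"fn": "arm_command", "kwargs": {
  "commands": [
    {"travel": [0.0098, -0.039, 0], "roll": 0, "grip": 0.0854},
    {"travel": [0.0098, -0.039, 0], "roll": 0, "grip": 0.0854},
    {"travel": [0.0098, -0.039, 0], "roll": 0, "grip": 0.0854},
    {"travel": [0.0098, -0.039, 0], "roll": 0, "grip": 0.0854},
    {"travel": [0.0098, -0.039, 0], "roll": 0, "grip": 0.0854},
    {"travel": [0, 0, 0.0375], "roll": 0, "grip": 0.0854},
    {"travel": [0, 0, 0.0375], "roll": 0, "grip": 0.0854},
    {"travel": [0, 0, 0.0375], "roll": 0, "grip": 0.0854},
    {"travel": [0, 0, 0], "roll": 0, "grip": 0.0854},
    {"travel": [0, 0, 0], "roll": 0, "grip": 0.0854}
  ]
}}

```text
clock: 8.5
tool_pos: [0.4316, 0.0576, 0.2853]
eef_rot: [-2.021, -2.403, 0.001]
ft_force: [0.5, 0.4, 0.1]
finger_gap: 0.0855
finger_force: 0.0
```

```bash
python3 - <<'E'
from h import *
g=grab_frame('wrist'); t=grab_frame('top'); t=cv2.resize(t[150:350,215:415],(400,400))
c=np.zeros((400,800,3),np.uint8); c[:,400:]=t; c[:300,:400]=cv2.resize(g,(400,300)); cv2.imwrite('pics/p4.png',c)
print(get_state()['joint_positions'],px('wrist',[[.433,.058,.08],[.433,.058,0.013],[.4135,.148,.05]]))
go(.433,.058,.213)
E
```

```text
[ 0.585   0.0514 -0.8239  2.0707  0.0439  1.0346 -0.0886] [[320.963  282.7662]
 [320.789  242.8139]
 [313.7688 101.154 ]]
pos [0.4324 0.0578 0.2868] heading 9.857211514804366 tz [ 0.0017  0.0004 -1.    ] tool shift to (0.433, 0.058, 0.213) [0.0001 0.0005 0.0738] t 8.6
```

View pics/p4.png

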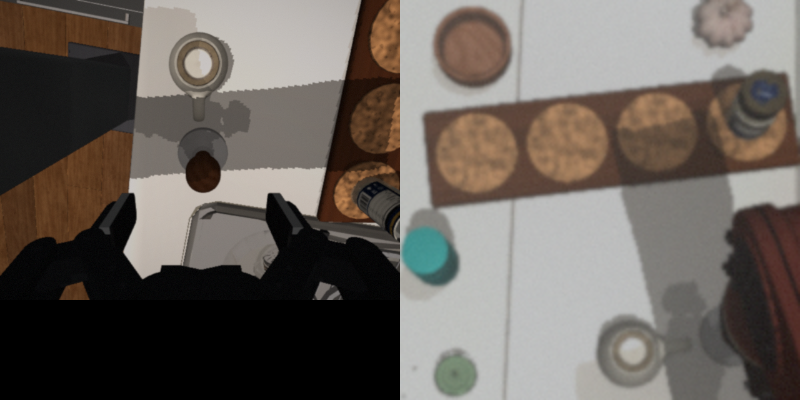

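The jar stands on coaster_1: cap at top px (397,196.5) against a predicted (395.6,195.6). The tamper is about 2 mm off, top at wrist (325,275), so I'll correct and grip.

Call:
{"fn": "arm_command", "kwargs": {
  "commands": [
    {"travel": [0.002, 0.002, 0.037], "roll": 0, "grip": 0.0854},
    {"travel": [0, 0, 0.037], "roll": 0, "grip": 0.0854},
    {"travel": [0, 0, 0], "roll": 0, "grip": 0.0854},
    {"travel": [0, 0, 0], "roll": 0, "grip": 0.0854},
    {"travel": [0, 0, 0], "roll": 0, "grip": 0.015},
    {"travel": [0, 0, 0], "roll": 0, "grip": 0.015},
    {"travel": [0, 0, 0], "roll": 0, "grip": 0.015},
    {"travel": [0, 0, 0], "roll": 0, "grip": 0.015},
    {"travel": [0, 0, 0], "roll": 0, "grip": 0.015},
    {"travel": [0, 0, 0], "roll": 0, "grip": 0.015},
    {"travel": [0, 0, 0], "roll": 0, "grip": 0.015},
    {"travel": [0, 0, 0], "roll": 0, "grip": 0.015},
    {"travel": [0, 0, 0], "roll": 0, "grip": 0.015},
    {"travel": [0, 0, 0], "roll": 0, "grip": 0.015}
  ],
  "squeeze": 60
}}

```text
clock: 10.0
tool_pos: [0.4337, 0.0599, 0.2122]
eef_rot: [2.022, 2.403, 0.0]
ft_force: [-3.2, -0.6, 11.8]
finger_gap: 0.03
finger_force: 58.3
```

```bash
python3 - <<'E'
from h import *
go(.6195,.127,.3)
E
```

```text
pos [0.4337 0.0599 0.2122] heading 9.83530953832189 tz [ 0.0008 -0.0007 -1.    ] tool shift to (0.6195, 0.127, 0.3) [ 0.0343  0.1946 -0.0877] t 10.0
```

Call:
{"fn": "arm_command", "kwargs": {
  "commands": [
    {"travel": [0, 0, -0.04], "roll": 0, "grip": 0.015},
    {"travel": [0, 0, -0.04], "roll": 0, "grip": 0.015},
    {"travel": [0.0069, 0.039, 0], "roll": 0, "grip": 0.015},
    {"travel": [0.0069, 0.039, 0], "roll": 0, "grip": 0.015},
    {"travel": [0.0069, 0.039, 0], "roll": 0, "grip": 0.015},
    {"travel": [0.0069, 0.039, 0], "roll": 0, "grip": 0.015},
    {"travel": [0.0069, 0.039, 0], "roll": 0, "grip": 0.015},
    {"travel": [0, 0, 0], "roll": 0, "grip": 0.015},
    {"travel": [0, 0, 0.02], "roll": 0, "grip": 0.015},
    {"travel": [0, 0, 0.02], "roll": 0, "grip": 0.015},
    {"travel": [0, 0, 0.012], "roll": 0, "grip": 0.015},
    {"travel": [0, 0, 0], "roll": 0, "grip": 0.015},
    {"travel": [0, 0, 0], "roll": 0, "grip": 0.015}
  ]
}}

```text
clock: 11.3
tool_pos: [0.6196, 0.1271, 0.2397]
eef_rot: [-2.023, -2.404, -0.0]
ft_force: [0.0, -0.2, -2.7]
finger_gap: 0.0299
finger_force: 61.3
```

```bash
python3 - <<'E'
from h import *
go(.6195,.127,.229)
f=grab_frame('scene');g=grab_frame('wrist')
f=cv2.resize(f[150:310,250:410],(480,480),interpolation=cv2.INTER_CUBIC)
c=np.zeros((480,800,3),np.uint8); c[:,:480]=f; c[:240,480:]=cv2.resize(g,(320,240)); cv2.imwrite('pics/p5.png',c)
E
```

```text
pos [0.6196 0.1271 0.2397] heading 9.844394436135255 tz [-0.      0.0001 -1.    ] tool shift to (0.6195, 0.127, 0.229) [-0.0001 -0.0001  0.0107] t 11.3
```

View pics/p5.png

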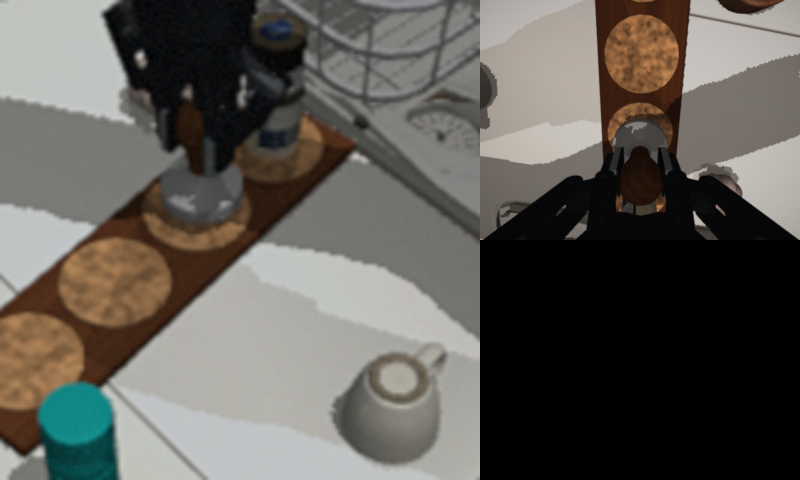

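The tamper is upright over coaster_2 and the jar stands on coaster_1. Lowering and releasing the tamper.

Call:
{"fn": "arm_command", "kwargs": {
  "commands": [
    {"travel": [0, 0, 0.006], "roll": 0, "grip": 0.015},
    {"travel": [0, 0, 0.005], "roll": 0, "grip": 0.015},
    {"travel": [0, 0, 0], "roll": 0, "grip": 0.015},
    {"travel": [0, 0, 0], "roll": 0, "grip": 0.015},
    {"travel": [0, 0, 0], "roll": 0, "grip": 0.036},
    {"travel": [0, 0, 0], "roll": 0, "grip": 0.042},
    {"travel": [0, 0, 0], "roll": 0, "grip": 0.055},
    {"travel": [0, 0, 0], "roll": 0, "grip": 0.065},
    {"travel": [0, 0, 0], "roll": 0, "grip": 0.065},
    {"travel": [0, 0, -0.03], "roll": 0, "grip": 0.065},
    {"travel": [0, 0, -0.05], "roll": 0, "grip": 0.065},
    {"travel": [0, 0, -0.04], "roll": 0, "grip": 0.0854},
    {"travel": [0, 0, 0], "roll": 0, "grip": 0.0854}
  ]
}}

```text
clock: 12.7
tool_pos: [0.6207, 0.1284, 0.3546]
eef_rot: [2.019, 2.4, 0.011]
ft_force: [-0.1, 1.0, -0.8]
finger_gap: 0.0857
finger_force: 0.0
```

```bash
python3 - <<'E'
from h import *
go(.415,.149,.25); print(px('top',[.6195,.127,.098]))
E
```

```text
pos [0.6207 0.1284 0.3546] heading 9.865777946797303 tz [ 0.009   0.0018 -1.    ] tool shift to (0.415, 0.149, 0.25) [ 0.0555 -0.2001  0.1028] t 12.7
[[345.8736 204.3896]]
```

Call:
{"fn": "arm_command", "kwargs": {
  "commands": [
    {"travel": [0.0111, -0.04, 0], "roll": 0, "grip": 0.0854},
    {"travel": [0.0111, -0.04, 0], "roll": 0, "grip": 0.0854},
    {"travel": [0.0111, -0.04, 0], "roll": 0, "grip": 0.0854},
    {"travel": [0.0111, -0.04, 0], "roll": 0, "grip": 0.0854},
    {"travel": [0.0111, -0.04, 0], "roll": 0, "grip": 0.0854},
    {"travel": [0, 0, 0.05], "roll": 0, "grip": 0.0854},
    {"travel": [0, 0, 0.02], "roll": 0, "grip": 0.0854},
    {"travel": [0, 0, 0], "roll": 0, "grip": 0.0854},
    {"travel": [0, 0, 0], "roll": 0, "grip": 0.0854}
  ]
}}

```text
clock: 13.6
tool_pos: [0.4132, 0.1479, 0.2786]
eef_rot: [-2.021, -2.404, -0.0]
ft_force: [-0.1, 0.6, 0.3]
finger_gap: 0.086
finger_force: 0.0
```

```bash
python3 - <<'E'
from h import *
g=grab_frame('wrist'); t=grab_frame('top'); t=cv2.resize(t[150:350,215:415],(400,400))
c=np.zeros((400,800,3),np.uint8); c[:,400:]=t; c[:300,:400]=cv2.resize(g[:,100:420],(400,600))[0:300]; cv2.imwrite('pics/p6.png',c)
print(get_state()['joint_positions'],px('wrist',[[.415,.149,.05],[.415,.149,0.013]]))
go(.415,.149,.178)
E
```

```text
[ 0.499   0.0906 -0.9612  2.0677  0.0859  1.0225 -0.333 ] [[322.7471 266.2701]
 [322.4525 245.9385]]
pos [0.4137 0.148  0.2791] heading 9.854478567900719 tz [ 0.0005  0.0013 -1.    ] tool shift to (0.415, 0.149, 0.178) [0.0006 0.0013 0.1011] t 13.7
```

View pics/p6.png

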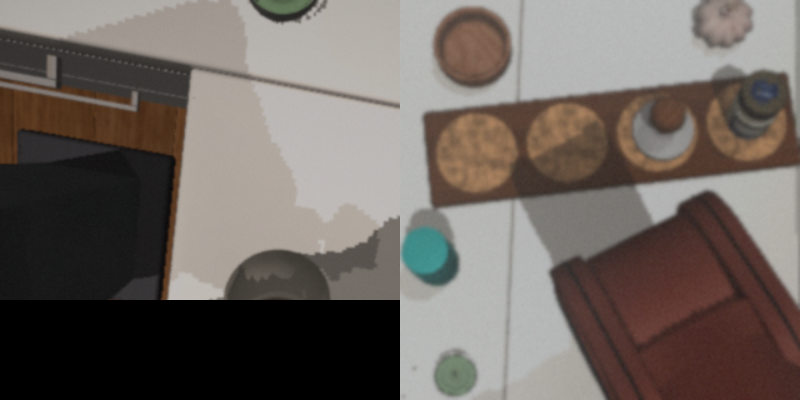

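The tamper stands on coaster_2 (foot at top px (346,215)), and the cup bowl lies at wrist column ~322, as predicted. Lowering and gripping the cup.

Call:
{"fn": "arm_command", "kwargs": {
  "commands": [
    {"travel": [0.0005, 0.001, 0.035], "roll": 0, "grip": 0.0854},
    {"travel": [0, 0, 0.035], "roll": 0, "grip": 0.0854},
    {"travel": [0, 0, 0.02], "roll": 0, "grip": 0.0854},
    {"travel": [0, 0, 0.013], "roll": 0, "grip": 0.0854},
    {"travel": [0, 0, 0], "roll": 0, "grip": 0.0854},
    {"travel": [0, 0, 0], "roll": 0, "grip": 0.0854},
    {"travel": [0, 0, 0], "roll": 0, "grip": 0.045},
    {"travel": [0, 0, 0], "roll": 0, "grip": 0.045},
    {"travel": [0, 0, 0], "roll": 0, "grip": 0.045},
    {"travel": [0, 0, 0], "roll": 0, "grip": 0.045},
    {"travel": [0, 0, 0], "roll": 0, "grip": 0.045},
    {"travel": [0, 0, 0], "roll": 0, "grip": 0.045},
    {"travel": [0, 0, 0], "roll": 0, "grip": 0.045}
  ],
  "squeeze": 40
}}

```text
clock: 15.0
tool_pos: [0.4145, 0.1486, 0.1766]
eef_rot: [2.022, 2.402, 0.001]
ft_force: [-2.5, -2.1, 12.9]
finger_gap: 0.0569
finger_force: 40.2
```

```bash
python3 - <<'E'
from h import *
go(.6065,.211,.26)
E
```

```text
pos [0.4145 0.1486 0.1766] heading 9.830663024500263 tz [ 0.0017 -0.0005 -1.    ] tool shift to (0.6065, 0.211, 0.26) [ 0.0287  0.2    -0.0831] t 15.0
```

Call:
{"fn": "arm_command", "kwargs": {
  "commands": [
    {"travel": [0, 0, -0.02], "roll": 0, "grip": 0.045},
    {"travel": [0, 0, -0.03], "roll": 0, "grip": 0.045},
    {"travel": [0, 0, -0.04], "roll": 0, "grip": 0.045},
    {"travel": [0, 0, 0], "roll": 0.12, "grip": 0.045},
    {"travel": [0, 0, 0], "roll": 0.12, "grip": 0.045},
    {"travel": [0, 0, 0], "roll": 0.12, "grip": 0.045},
    {"travel": [0, 0, 0], "roll": 0.12, "grip": 0.045},
    {"travel": [0, 0, 0], "roll": 0.12, "grip": 0.045},
    {"travel": [0.0273, 0.0298, 0], "roll": 0, "grip": 0.045},
    {"travel": [0.0273, 0.0298, 0], "roll": 0, "grip": 0.045},
    {"travel": [0.0273, 0.0298, 0], "roll": 0, "grip": 0.045},
    {"travel": [0.0273, 0.0298, 0], "roll": 0, "grip": 0.045},
    {"travel": [0.0273, 0.0298, 0], "roll": 0, "grip": 0.045},
    {"travel": [0, 0, 0], "roll": 0, "grip": 0.045},
    {"travel": [0, 0, 0], "roll": 0, "grip": 0.045}
  ]
}}

```text
clock: 16.5
tool_pos: [0.6064, 0.2109, 0.2649]
eef_rot: [-2.642, -1.698, 0.001]
ft_force: [-0.9, 0.4, -1.0]
finger_gap: 0.057
finger_force: 44.1
```

```bash
python3 - <<'E'
from h import *
go(.6065,.211,.194)
f=grab_frame('scene');g=grab_frame('wrist')
f=cv2.resize(f[150:310,230:390],(480,480),interpolation=cv2.INTER_CUBIC)
c=np.zeros((480,800,3),np.uint8); c[:,:480]=f; c[:240,480:]=cv2.resize(g,(320,240)); cv2.imwrite('pics/p7.png',c)
E
```

```text
pos [0.6064 0.2109 0.2649] heading -24.526852400325996 tz [-0.0011  0.0008 -1.    ] tool shift to (0.6065, 0.211, 0.194) [0.0001 0.0002 0.0709] t 16.5
```

View pics/p7.png

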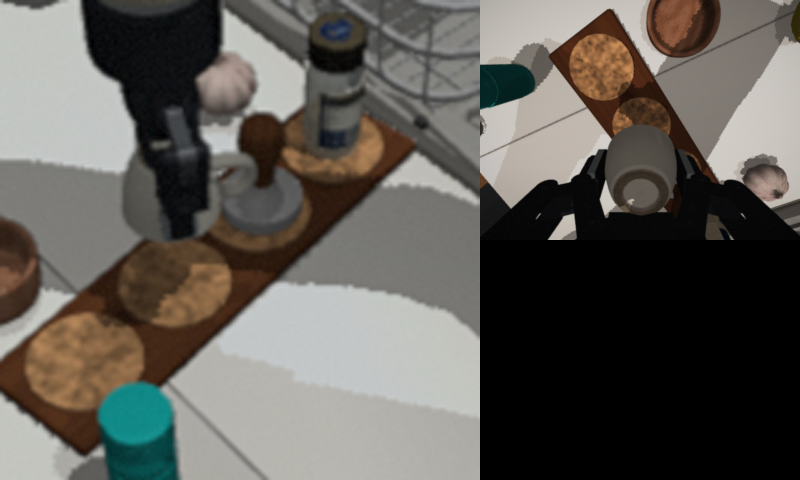

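The cup is held level over coaster_3, with the tamper and jar standing behind it. Lowering and releasing.

Call:
{"fn": "arm_command", "kwargs": {
  "commands": [
    {"travel": [0, 0, 0.03], "roll": 0, "grip": 0.045},
    {"travel": [0, 0, 0.025], "roll": 0, "grip": 0.045},
    {"travel": [0, 0, 0.01], "roll": 0, "grip": 0.045},
    {"travel": [0, 0, 0.0065], "roll": 0, "grip": 0.045},
    {"travel": [0, 0, 0], "roll": 0, "grip": 0.045},
    {"travel": [0, 0, 0], "roll": 0, "grip": 0.045},
    {"travel": [0, 0, 0], "roll": 0, "grip": 0.062},
    {"travel": [0, 0, 0], "roll": 0, "grip": 0.068},
    {"travel": [0, 0, 0], "roll": 0, "grip": 0.074},
    {"travel": [0, 0, 0], "roll": 0, "grip": 0.078},
    {"travel": [0, 0, 0], "roll": 0, "grip": 0.078},
    {"travel": [0, 0, -0.02], "roll": 0, "grip": 0.078},
    {"travel": [0, 0, -0.04], "roll": 0, "grip": 0.078},
    {"travel": [0, 0, -0.05], "roll": 0, "grip": 0.078},
    {"travel": [0, 0, 0], "roll": 0, "grip": 0.0854},
    {"travel": [0, 0, 0], "roll": 0, "grip": 0.0854}
  ]
}}

```text
clock: 18.2
tool_pos: [0.6064, 0.2109, 0.3051]
eef_rot: [2.642, 1.698, 0.004]
ft_force: [-0.4, -0.8, -1.4]
finger_gap: 0.0854
finger_force: 0.0
```

```bash
python3 - <<'E'
from h import *
go(.3895,.3035,.25)
E
```

```text
pos [0.6064 0.2109 0.3051] heading -24.529258679403792 tz [ 0.0026  0.0005 -1.    ] tool shift to (0.3895, 0.3035, 0.25) [-0.0059 -0.2359  0.0546] t 18.2
```

Call:
{"fn": "arm_command", "kwargs": {
  "commands": [
    {"travel": [0, 0, 0], "roll": -0.12, "grip": 0.0854},
    {"travel": [0, 0, 0], "roll": -0.12, "grip": 0.0854},
    {"travel": [0, 0, 0], "roll": -0.12, "grip": 0.0854},
    {"travel": [0, 0, 0], "roll": -0.12, "grip": 0.0854},
    {"travel": [0, 0, 0], "roll": -0.12, "grip": 0.0854},
    {"travel": [0.0214, -0.033, 0], "roll": 0, "grip": 0.0854},
    {"travel": [0.0214, -0.033, 0], "roll": 0, "grip": 0.0854},
    {"travel": [0.0214, -0.033, 0], "roll": 0, "grip": 0.0854},
    {"travel": [0.0214, -0.033, 0], "roll": 0, "grip": 0.0854},
    {"travel": [0.0214, -0.033, 0], "roll": 0, "grip": 0.0854},
    {"travel": [0.0214, -0.033, 0], "roll": 0, "grip": 0.0854},
    {"travel": [0, 0, 0.03], "roll": 0, "grip": 0.0854},
    {"travel": [0, 0, 0], "roll": 0, "grip": 0.07},
    {"travel": [0, 0, 0], "roll": 0, "grip": 0.07}
  ]
}}

```text
clock: 19.6
tool_pos: [0.3893, 0.3027, 0.2731]
eef_rot: [-2.022, -2.403, 0.003]
ft_force: [0.6, -0.9, 0.8]
finger_gap: 0.0701
finger_force: 0.0
```

```bash
python3 - <<'E'
from h import *
print(get_state()['joint_positions'],px('wrist',[[.3895,.3035,.015]]),px('top',[[.6065,.211,.066]]))
g=grab_frame('wrist'); t=grab_frame('top'); t=cv2.resize(t[150:350,215:415],(400,400))
c=np.zeros((400,800,3),np.uint8); c[:,400:]=t; c[:300,:400]=cv2.resize(g,(400,300)); cv2.imwrite('pics/p8.png',c)
go(.3895,.3035,.177)
E
```

```text
[ 0.2336  0.3088 -1.1039  1.9528  0.313   1.0697 -0.8339] [[322.1927 249.2272]] [[297.3907 214.2947]]
pos [0.3899 0.3031 0.2742] heading 9.785579404489205 tz [-0.0005  0.0007 -1.    ] tool shift to (0.3895, 0.3035, 0.177) [ 0.0004 -0.0003  0.0972] t 19.7
```

View pics/p8.png

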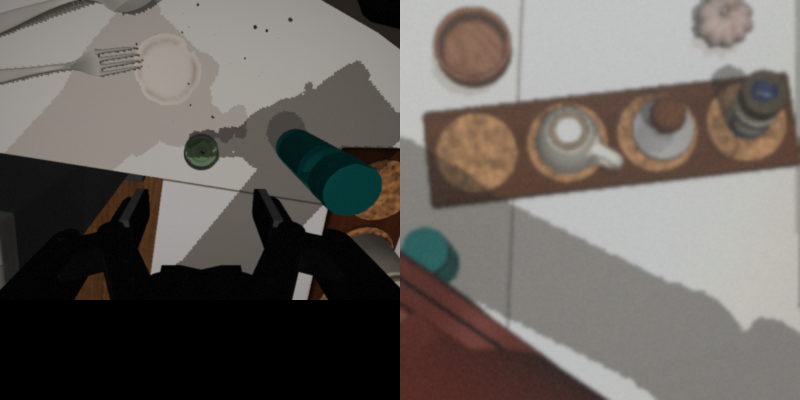

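The cup stands on coaster_3 (foot at top px (299.5,215.5)). The tea light is between the fingers' lines at wrist (322,242). Lowering and gripping it.

Call:
{"fn": "arm_command", "kwargs": {
  "commands": [
    {"travel": [0.002, 0, 0.035], "roll": 0, "grip": 0.07},
    {"travel": [0, 0, 0.035], "roll": 0, "grip": 0.07},
    {"travel": [0, 0, 0.02], "roll": 0, "grip": 0.07},
    {"travel": [0, 0, 0.009], "roll": 0, "grip": 0.07},
    {"travel": [0, 0, 0], "roll": 0, "grip": 0.07},
    {"travel": [0, 0, 0], "roll": 0, "grip": 0.07},
    {"travel": [0, 0, 0], "roll": 0, "grip": 0.03},
    {"travel": [0, 0, 0], "roll": 0, "grip": 0.03},
    {"travel": [0, 0, 0], "roll": 0, "grip": 0.03},
    {"travel": [0, 0, 0], "roll": 0, "grip": 0.03},
    {"travel": [0, 0, 0], "roll": 0, "grip": 0.03},
    {"travel": [0, 0, 0], "roll": 0, "grip": 0.03}
  ],
  "squeeze": 25
}}

```text
clock: 20.9
tool_pos: [0.3892, 0.3055, 0.1758]
eef_rot: [2.022, 2.403, 0.002]
ft_force: [-1.3, -1.6, 7.3]
finger_gap: 0.0362
finger_force: 24.2
```

```bash
python3 - <<'E'
from h import *
go(.594,.295,.29)
E
```

```text
pos [0.3892 0.3055 0.1758] heading 9.843403146807525 tz [ 0.0016  0.0002 -1.    ] tool shift to (0.594, 0.295, 0.29) [-0.0454  0.2002 -0.1139] t 20.9
```

Call:
{"fn": "arm_command", "kwargs": {
  "commands": [
    {"travel": [0, 0, -0.05], "roll": 0, "grip": 0.03},
    {"travel": [0, 0, -0.05], "roll": 0, "grip": 0.03},
    {"travel": [0, 0, -0.05], "roll": 0, "grip": 0.03},
    {"travel": [-0.0091, 0.04, 0], "roll": 0, "grip": 0.03},
    {"travel": [-0.0091, 0.04, 0], "roll": 0, "grip": 0.03},
    {"travel": [-0.0091, 0.04, 0], "roll": 0, "grip": 0.03},
    {"travel": [-0.0091, 0.04, 0], "roll": 0, "grip": 0.03},
    {"travel": [-0.0091, 0.04, 0], "roll": 0, "grip": 0.03},
    {"travel": [0, 0, 0], "roll": 0, "grip": 0.03},
    {"travel": [0, 0, 0.05], "roll": 0, "grip": 0.03},
    {"travel": [0, 0, 0.05], "roll": 0, "grip": 0.03},
    {"travel": [0, 0, 0], "roll": 0, "grip": 0.03},
    {"travel": [0, 0, 0], "roll": 0, "grip": 0.03}
  ]
}}

```text
clock: 22.2
tool_pos: [0.5934, 0.2948, 0.2256]
eef_rot: [-2.022, -2.404, 0.001]
ft_force: [0.6, -0.5, 1.2]
finger_gap: 0.0364
finger_force: 25.7
```

```bash
python3 - <<'E'
from h import *
go(.594,.295,.193)
f=grab_frame('scene');g=grab_frame('wrist')
f=cv2.resize(f[170:330,200:360],(480,480),interpolation=cv2.INTER_CUBIC)
c=np.zeros((480,800,3),np.uint8); c[:,:480]=f; c[:240,480:]=cv2.resize(g,(320,240)); cv2.imwrite('pics/p9.png',c)
E
```

```text
pos [0.5934 0.2948 0.2256] heading 9.870903448824011 tz [-0.0011  0.0001 -1.    ] tool shift to (0.594, 0.295, 0.193) [0.0001 0.0006 0.0326] t 22.2
```

View pics/p9.png

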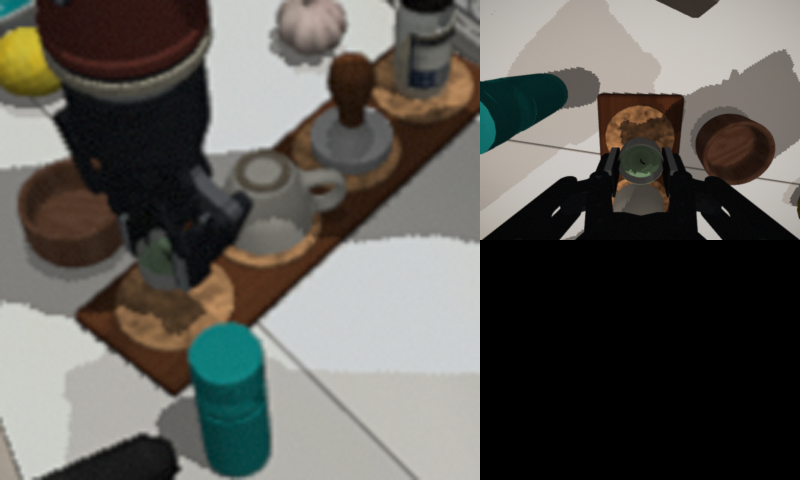

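The tea light is held level over coaster_4. Lowering and releasing it, opening only a little because of the salt pot.

Call:
{"fn": "arm_command", "kwargs": {
  "commands": [
    {"travel": [0, 0, 0.018], "roll": 0, "grip": 0.03},
    {"travel": [0, 0, 0.01], "roll": 0, "grip": 0.03},
    {"travel": [0, 0, 0.0045], "roll": 0, "grip": 0.03},
    {"travel": [0, 0, 0], "roll": 0, "grip": 0.03},
    {"travel": [0, 0, 0], "roll": 0, "grip": 0.03},
    {"travel": [0, 0, 0], "roll": 0, "grip": 0.042},
    {"travel": [0, 0, 0], "roll": 0, "grip": 0.048},
    {"travel": [0, 0, 0], "roll": 0, "grip": 0.055},
    {"travel": [0, 0, 0], "roll": 0, "grip": 0.055},
    {"travel": [0, 0, -0.02], "roll": 0, "grip": 0.055},
    {"travel": [0, 0, -0.05], "roll": 0, "grip": 0.055},
    {"travel": [0, 0, -0.05], "roll": 0, "grip": 0.055},
    {"travel": [0, 0, -0.05], "roll": 0, "grip": 0.055},
    {"travel": [0, -0.05, -0.02], "roll": 0, "grip": 0.055},
    {"travel": [0, -0.05, 0], "roll": 0, "grip": 0.055},
    {"travel": [0, -0.04, 0], "roll": 0, "grip": 0.055},
    {"travel": [0, 0, 0], "roll": 0, "grip": 0.055},
    {"travel": [0, 0, 0], "roll": 0, "grip": 0.055}
  ]
}}

```text
clock: 24.1
tool_pos: [0.4585, 0.2714, 0.3824]
eef_rot: [2.02, 2.402, 0.001]
ft_force: [1.2, -0.1, -0.6]
finger_gap: 0.0551
finger_force: 0.0
```

```bash
python3 - <<'E'
from h import *
t=grab_frame('top'); cv2.imwrite('pics/p10.png',cv2.resize(t[150:270,215:415],(800,480),interpolation=cv2.INTER_CUBIC))
p=px('top',[[.594,.295,.031],[.6065,.211,.066],[.6195,.127,.098],[.632,.043,.121],[.594,.295,.016],[.6065,.211,.016],[.6195,.127,.016],[.632,.043,.016]])
print((p-[215,150])*4); go(0,0,0)
E
```

```text
[[146.0052 295.1486]
 [329.5627 257.1789]
 [523.4943 217.5584]
 [724.5755 182.5145]
 [148.6118 302.1096]
 [329.9797 281.9957]
 [509.9586 261.0008]
 [688.5079 241.2035]]
pos [0.4595 0.2713 0.3821] heading 9.827785681386759 tz [ 0.0024 -0.0003 -1.    ] tool shift to (0, 0, 0) [-0.1886 -0.4999  0.3811] t 24.15
```

View pics/p10.png

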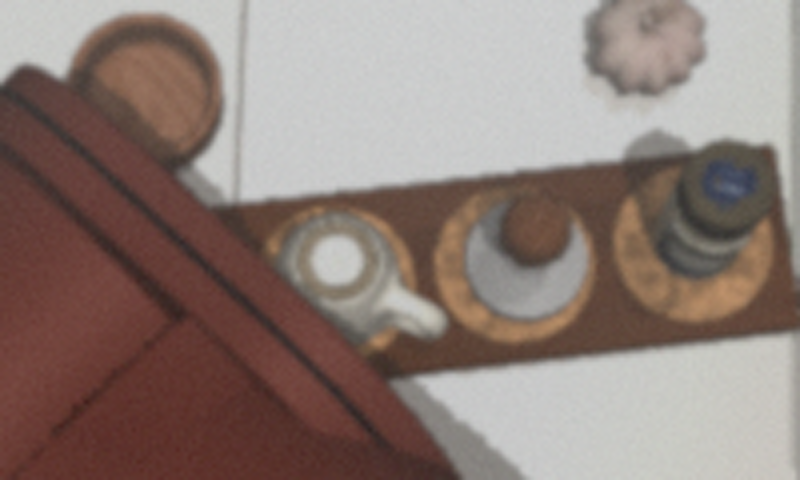

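The cup (338,260), tamper (537,229) and jar (725,188) are all within about 5 mm of their coasters. The arm hides the tea light, so I'll check it with the wrist camera.

```bash
python3 - <<'E'
from h import *
print(px('wrist',[[.594,.295,.031],[.594,.295,.016]]))
cv2.imwrite('pics/p11.png',grab_frame('wrist'))
E
```

```text
[[469.4223 215.2146]
 [463.2459 211.3372]]
```

View pics/p11.png

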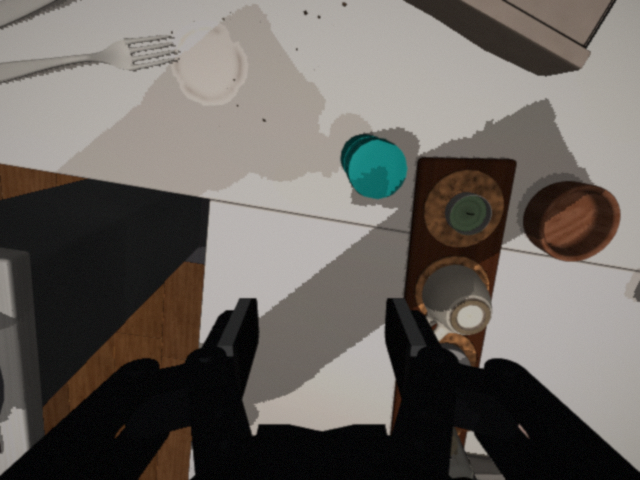

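The tea light (469,213) is centred on coaster_4 (465,208), allowing for its height. Everything stands in place, so I'll hand in.

```bash
python3 -c "
from plant import *
print(hand_in())"
```

```text
the job is handed in; nothing more can be done
None
```

The job is handed in, result not yet reported: from the salt pot's end, the tea light, upturned cup, tamper and spice jar each stand upright on their coasters, within about 5 mm of centre in the last pictures, and the salt pot was left where it was.

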